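# Vent a sample pressure vessel and slacken its retaining ring

## Task

Make the pressure vessel in the bench holder ready for opening: first vent it by pressing the red nozzle cap on its lid all the way down for a moment (half a second or so will do), without forcing it, and let it spring back up. Then take the pin spanner from the blue mat, put both its pins into holes of the aluminium retaining ring around the cap, and with it slacken the ring about an eighth of a turn anticlockwise seen from above. Then set the spanner down on the blue mat again rather than dropping it, flat and pins down, and leave the tube racks, the beaker and the amber bottle where they stand.

Things in the scene. Friction and masses are not known exactly. Their poses are not given: they have to be found in the camera images.
- vessel: Stainless steel sample pressure vessel, 90 mm across, upright in a round grey bench holder (132 mm across at its foot, 104 mm across from 14 to 44 mm up; black clamp knob to 74 mm from the axis, 31 mm up). Bolted down. Origin: on its axis, at the bench surface; z up. The upper face of its retaining ring is 125 mm above the bench. At the start its axes are parallel to ring_face's.
- cap (a joint): Travel of the red nozzle cap: 0 up, 0.006 m at its stop (straight down). Sprung: starts to give at about 5 N, needs about 9 N just above the stop, then it is rigid. It springs back up when released. More than 40 N from the fingers counts as forcing it.
- cap_top (a point): Centre of the flat top of the red nozzle cap: 24 mm across, 14 mm high, with a 6 mm spout sticking out sideways to 18 mm from the axis, 7 mm below the cap's top. On the vessel's axis. When up, its top is 24 mm above the ring's upper face. Its axes are the vessel's; the spout points along +x.
- ring (a joint): Angle of the retaining ring, rad: 0 at the start (tight), grows as the ring is turned anticlockwise seen from above; stop at 1.6. It turns stiffly (about 0.35 N m) and stays where it is left.
- ring_face (a point): Centre of the upper face of the aluminium retaining ring, on the vessel's axis, z up. Ring: outside 84, inside 51, 15 mm thick. Four round blind holes, 8 mm wide and 11 mm deep, 33 mm from the axis along this point's +x, -x, +y and -y axes, which turn with the ring. Inside the ring the lid lies 3 mm lower.
- spanner_grip (a point): Pin spanner, 0.22 kg: black handle 110 long, 22 wide, 30 mm high, steel C-shaped head with two pins pointing down. This point: in the handle near the balance point, 15 mm above its underside; grasp here, across the width. +x along the handle to the head's centre 80 mm ahead, z up (away from the pins). The handle runs from 28 mm ahead (orange collar from 16 mm) to 82 mm behind.
- spanner_head (a point): Point midway between the tips of the two pins; axes as spanner_grip. C head: 82 mm wide, 50 mm inside, 6 mm thick, open at its far end, passes over the nozzle cap. Its underside is 10 mm above this point: pins sit 10 mm deep when home. On the mat, pin tips and handle's underside rest on the mat. The handle may point along any of 4 directions 90 degrees apart when the pins are in the ring.
- pin_a (a point): Tip of the pin on the spanner's left (+y), 33 mm from spanner_head. Pin 6 mm in diameter, 10 mm long, with a round nose (1 mm of play all round in a hole). If the pins are pushed against the ring with much over 6 N, the spanner may tip in the grasp.
- pin_b (a point): Tip of the pin on the spanner's right (-y), 33 mm from spanner_head; same pin.
- mat: Blue bench mat, 260 mm (its x) by 150 mm (its y), 3 mm thick, fixed. Origin: centre of its underside, on the bench.
- green_rack: Green tube rack with sample tubes, 85 by 135 mm, 52 mm high, loose; leave it alone. Origin: centre of its underside.
- red_rack: Red tube rack with sample tubes, 85 by 135 mm, 52 mm high, loose; leave it alone. Origin: centre of its underside.
- bottle: Amber glass reagent bottle, 68 mm across, 150 mm high, loose; leave it alone. Origin: centre of its underside.
- beaker: Small glass beaker, 50 mm across, 62 mm high, loose; leave it alone. Origin: centre of its underside.
There are look-alikes about, which are no part of the job. There is more than one size of the part that bears spanner_grip; the job needs the largest.

How it is judged:
By the outcome, as a careful person would: the job done as asked, in the order asked, and still so for the second after the job is handed in, with the robot touching nothing.
It also fails if it takes over 72 s, if anything falls off the work surface, if the arm or the gripper's body presses on something with over 40 N, if the wrist force passes 120 N, or if a joint passes its speed limit or range.

## Robot

A 7-joint arm with a two-finger parallel gripper is mounted at the origin on the work surface. World frame = base frame: x ahead of the robot, y to its left, z up, the work surface at z = 0. Lengths are in m, angles in rad, forces in N, time in s.
With the tool pointing down it reaches from about 0.4 to 0.875 m from the base axis. Payload 19.3 kg.
Tool frame: the origin (TCP) lies at the very end of the fingers, on their centre line; the grasp point (between the pads) lies 19 mm behind it; z points along the fingers, y is the direction in which the jaws open and shut (so a half turn about z gives the same grasp; the last joint's range is limited). The gripper opens to 85 mm and grips with 20 to 120 N. Pads are 22 mm wide; open, the fingers measure 114 mm over their backs; the gripper's body (76 mm by 85 mm) begins 54 mm behind the grasp point. The pads swing forward as they close: fully open they stand 13 mm farther back than shut.
Start: joints at [-1.294, 0.521, -0.036, 1.599, 0.021, 1.021, -0.113], TCP at [0.212, 0.588, 0.231] pointing down, gripper open.
Joint ranges: [-2.91, 2.91], [-0.3, 2.13], [-1.5, 1.42], [0.17, 2.43], [-1.26, 4.41], [0.16, 1.93], [-2.52, 2.52]. Speed limits (rad/s): [1.89, 1.89, 2.39, 2.39, 3.01, 3.01, 3.01].

## Interface

Orientations are given as [roll, pitch, yaw] about the fixed x, y, z axes, in that order (R = Rz(yaw) Ry(pitch) Rx(roll)).
In Python, from workcell import bot gives the robot as it stands.
- The arm moves only by the tool apply_moves, never from a script. Its argument "commands" is a list of rows, each an object with "travel": the shift along the tool's x, y, z in m, a list of three; "twist": the turn, a rotation vector about the tool's x, y, z in degrees, a list of three; "claw": the finger opening in m, from 0 to 0.0854. A call has 1 to 10 rows; each row is the pose to reach, as a shift and turn from the pose commanded when the call began, along the tool's axes at that moment; what a row does not reach only later rows make up. A row lasts 1/10 s, in which the tool goes at most 50 mm and 8.59 degrees, less where a joint would pass 70% of its speed; a pose out of reach is approached as far as the arm can. A call with a gripper value outside its range is refused whole. The fingers move at their own pace and stop on an object; "force" is the grip in N (left out, the last holds). Time passes only in rows, so rows that repeat a pose let the fingers close. It gives the time, the measured TCP pose, the force and the opening at its end, in the units of the state.
- bot.observe(): the state, without advancing time (a new reading comes with each control period).
- bot.grab_frame(name): name is "scene" or "top" or "wrist"; returns a dict with "frame" (400x640x3 uint8, blue, green, red), "fx", "fy", "cx", "cy" (pixels), "pose" (4x4, takes a point from camera to world coordinates); the wrist camera has in their place "tool_from_camera" (4x4, takes a point from camera to tool coordinates, whose origin is the TCP and whose axes are the flange's). Camera axes: x right, y up, looking along -z (the intrinsics and any distortion apply to the point x, -y, -z); pixel columns grow to the right and rows downward; lengths in m; the calibration is good to about 2 mm. A picture is of the moment at which its call begins: read the wrist's pose just before it. There is no depth.
- bot.job_done(): hands the job in, once; it reports no verdict.
The state is a dict: "clock": time; "qpos": joint angles; "qd": joint speeds; "joint_efforts": joint torques, N m; "position": TCP position; "tool_rot": TCP orientation; "force": force on the tool from outside, world axes, zero at the start; "moment": the same for the moment, N m; "grip_width": finger opening in m.
Only numpy, scipy, OpenCV 4.12 (cv2) and the standard library are available. Lean on these libraries where they do the work, as an engineer would, in place of code of your own. Each camera call takes 0.05 s, during which the arm holds its last target.

## Working session

There is one attempt and no reset: what is moved stays moved. The work goes in short steps, Python scripts to look and compute and a tool call to move; the robot and the scene stay as the last step left them, time stands still between calls to the robot, and variables do not carry over. Pictures are saved under pics/ and viewed, and the job is handed in when it is done.

Besides the shell and the picture viewer there is one more tool, called as a command line: name --argument value ..., lists and objects as JSON in quotes. apply_moves: Moves the arm, as the interface text tells. Its arguments: {"type":"object","properties":{"commands":{"type":"array"},"force":{"type":"number"}},"required":["commands"]}

```bash
ls; mkdir -p pics
cat > h.py <<'E'
import numpy as np, cv2
from workcell import bot
from scipy.spatial.transform import Rotation as R
E
python3 - <<'E'
from h import *
print(bot.observe())
for n in ["scene","top","wrist"]:
    f=bot.grab_frame(n); cv2.imwrite(f"pics/{n}0.png",f["frame"])
    print({k:v for k,v in f.items() if k!="frame"})
E
```

```text
pics
{'clock': 0.0, 'qpos': array([-1.29420888,  0.52199883, -0.03631925,  1.60000515,  0.02115811,
        1.02106788, -0.11280493]), 'qd': array([-8.57855261e-04, -1.45284188e-03,  1.83502197e-04,  7.41996546e-04,
       -9.93286673e-05,  2.35468667e-03, -2.81869080e-04]), 'joint_efforts': array([ 8.38586548e-04, -9.27123499e+01,  1.98032521e+00, -3.69943142e+01,
        1.80380931e-02,  7.89669662e-03,  8.42749955e-06]), 'position': array([0.21233959, 0.58747453, 0.23073629]), 'tool_rot': array([-3.14049741e+00,  4.56325459e-05,  2.79476130e+00]), 'force': array([0.0855283 , 0.13082617, 0.13765654]), 'moment': array([-0.00791999,  0.07979275,  0.02365068]), 'grip_width': 0.08558071057083784}
{'fx': 398.44379333457954, 'fy': 398.44379333457954, 'cx': 323.0631978425755, 'cy': 201.2926438195255, 'pose': array([[ 0.8517484 , -0.39060597,  0.34921576,  1.05815492],
       [ 0.52375085,  0.61631493, -0.58808244, -0.72953099],
       [ 0.01448163,  0.68380033,  0.72952546,  1.01320994],
       [ 0.        ,  0.        ,  0.        ,  1.        ]])}
{'fx': 386.2125646161766, 'fy': 386.2125646161766, 'cx': 315.79787202139806, 'cy': 204.8904776717334, 'pose': array([[-0.02806559,  0.98457725, -0.17268459,  0.43078495],
       [-0.99911199, -0.02219899,  0.03581122,  0.01655736],
       [ 0.03142549,  0.1735363 ,  0.98432596,  1.08421998],
       [ 0.        ,  0.        ,  0.        ,  1.        ]])}
{'fx': 326.53196107755787, 'fy': 326.53196107755787, 'cx': 322.2784930059415, 'cy': 199.68255133219498, 'tool_from_camera': array([[-1.79307823e-04,  9.54184929e-01,  2.99217461e-01,
         7.63909012e-02],
       [ 9.99999605e-01,  4.31702286e-04, -7.77414735e-04,
        -2.71101988e-04],
       [-8.70970285e-04,  2.99217203e-01, -9.54184629e-01,
        -1.44027343e-01],
       [ 0.00000000e+00,  0.00000000e+00,  0.00000000e+00,
         1.00000000e+00]])}
```

View pics/top0.png

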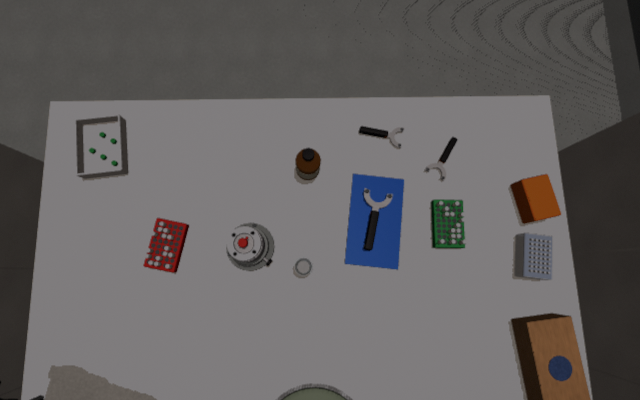

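View pics/scene0.png

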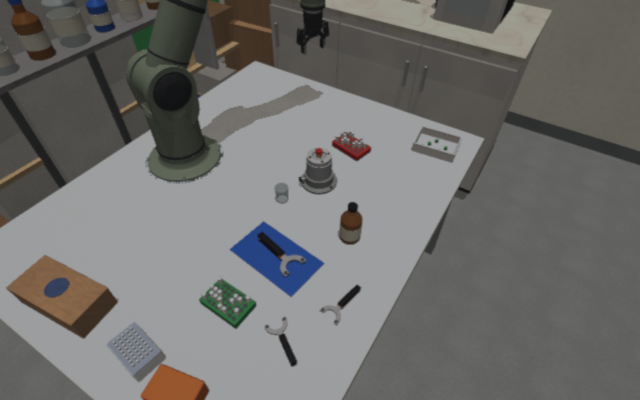

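View pics/wrist0.png

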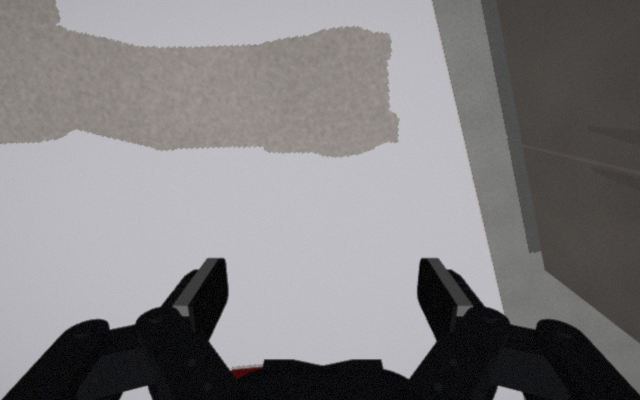

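The top view shows the vessel (cap at about 243,243), the red rack to its left, the beaker (303,267), the bottle (308,163) and the mat. The large spanner lies on the mat with its head at (378,200). Next I'll zoom in and measure.

```bash
cat >> h.py <<'E'
def ray(f,uv,pose):
    d=np.array([(uv[0]-f["cx"])/f["fx"],-(uv[1]-f["cy"])/f["fy"],-1.])
    return pose[:3,3],pose[:3,:3]@d
def onplane(f,uv,z,pose=None):
    pose=f["pose"] if pose is None else pose
    o,d=ray(f,uv,pose); return o+d*(z-o[2])/d[2]
def proj(f,p,pose=None):
    pose=f["pose"] if pose is None else pose
    c=pose[:3,:3].T@(np.array(p)-pose[:3,3]); return np.array([f["cx"]-f["fx"]*c[0]/c[2],f["cy"]+f["fy"]*c[1]/c[2]])
def wpose(f,s):
    T=np.eye(4);T[:3,:3]=R.from_euler("xyz",s["tool_rot"]).as_matrix();T[:3,3]=s["position"]
    return T@f["tool_from_camera"]
E
python3 - <<'E'
from h import *
f=bot.grab_frame("top"); im=f["frame"]; hsv=cv2.cvtColor(im,cv2.COLOR_BGR2HSV)
def comps(m,mn=15):
    n,l,st,c=cv2.connectedComponentsWithStats(m.astype(np.uint8))
    return [(c[i],st[i],l==i) for i in range(1,n) if st[i][4]>=mn]
H,S,V=cv2.split(hsv)
red=((H<8)|(H>172))&(S>140)&(V>80)
for c,s,_ in comps(red): print("red",c,s, onplane(f,c,.149)[:2],onplane(f,c,.052)[:2])
blue=(H>100)&(H<125)&(S>150)
for c,s,m in comps(blue,200):
    print("blue",c,s,[ (onplane(f,p,.003)[:2]).round(3) for p in cv2.boxPoints(cv2.minAreaRect(cv2.findNonZero(m.astype(np.uint8))))])
blk=(V<50)
for c,s,_ in comps(blk[:, :] & (np.indices(V.shape)[1]>220)&(np.indices(V.shape)[0]>110)&(np.indices(V.shape)[0]<300)): print("blk",c,s,onplane(f,c,.033)[:2])
for n,u,z in [("beaker",(303,267),.03),("bottle",(308,156),.15)]: print(n,onplane(f,u,z))
a=cv2.resize(im[200:290,200:290],None,fx=6,fy=6,interpolation=cv2.INTER_CUBIC); cv2.imwrite("pics/v1.png",a)
a=cv2.resize(im[165:275,335:415],None,fx=5,fy=5,interpolation=cv2.INTER_CUBIC); cv2.imwrite("pics/s1.png",a)
E
```

```text
red [166.1475827  244.83969466] [144 219  42  53 786] [0.50611893 0.34256052] [0.51393249 0.37637321]
red [242.56716418 241.92537313] [238 237  10  10  67] [0.50842471 0.16122678] [0.51647743 0.17623173]
blue [374.7100651  222.62794191] [ 346  174   58   95 3994] [array([ 0.453, -0.098]), array([ 0.709, -0.133]), array([ 0.691, -0.285]), array([ 0.436, -0.244])]
blk [605.01281309 210.68182194] [  559   112    81   188 12097] [ 0.58016907 -0.83854514]
blk [373.28191489 131.88829787] [359 127  29  11 188] [ 0.82448765 -0.1929608 ]
blk [447.81528662 149.70063694] [440 138  17  25 157] [ 0.76737027 -0.40502917]
blk [307.81081081 154.85135135] [302 148  13  15 148] [ 0.75934773 -0.00312961]
blk [308.         170.55555556] [297 164  23  11  63] [ 0.71353866 -0.00253859]
blk [307.42105263 177.73684211] [300 176  16   4  19] [ 6.92849528e-01 -4.09851096e-04]
blk [521.80235294 202.22588235] [511 181  23  42 425] [ 0.60973721 -0.60228218]
blk [432.65048544 223.90291262] [431 201   5  47 103] [ 0.55449519 -0.34370898]
blk [370.79646018 230.22418879] [363 211  16  40 339] [ 0.5411893  -0.17076548]
blk [258.93333333 252.98333333] [247 238  18  25  60] [0.48717914 0.13520496]
blk [268.52380952 261.85714286] [266 259   6   7  21] [0.46282024 0.10963193]
beaker [0.44668021 0.01745854 0.03      ]
bottle [ 0.719773   -0.00134012  0.15      ]
```

View pics/v1.png

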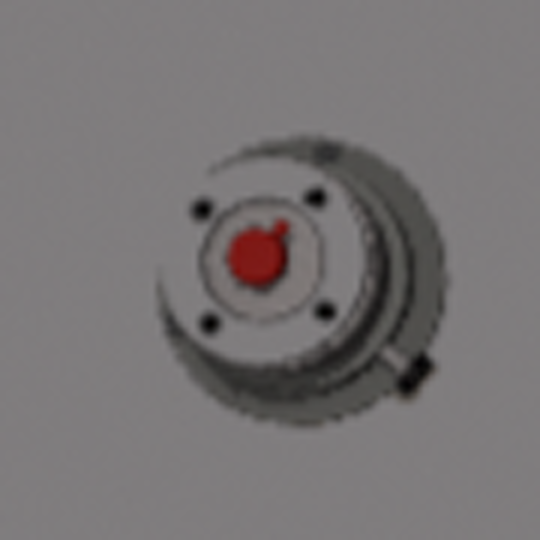

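View pics/s1.png

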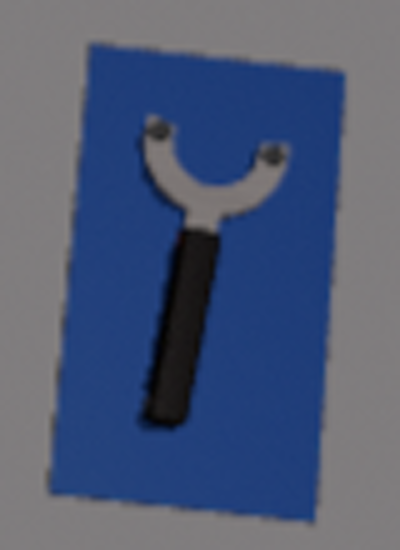

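Run:
```python
from h import *
f=bot.grab_frame("top")
hs=[(202,210),(316,197),(325,312),(209,324)]
P=np.array([onplane(f,(200+(u+.5)/6-.5,200+(v+.5)/6-.5),.125) for u,v in hs]);c=P.mean(0)
print(P.round(4),c,np.linalg.norm(P-c,axis=1),np.degrees(np.arctan2(*(P-c)[:,1::-1].T)) if 0 else np.degrees(np.arctan2((P-c)[:,1],(P-c)[:,0])))
for s in [(257,257)]: print("cap",onplane(f,(200+257.5/6-.5,200+257.5/6-.5),.149))
pins=[(159,129),(273,154)]
Q=np.array([onplane(f,(335+(u+.5)/5-.5,165+(v+.5)/5-.5),.019) for u,v in pins]);h=Q.mean(0)
d=Q[0]-Q[1]; print(Q,h,np.linalg.norm(d),"yaw",np.degrees(np.arctan2(-d[0],d[1])))
for p in [(199,233),(163,417)]: print(onplane(f,(335+(p[0]+.5)/5-.5,165+(p[1]+.5)/5-.5),.033))
f=bot.grab_frame("scene"); im=f["frame"]
cv2.imwrite("pics/s2.png",cv2.resize(im[140:300,220:380],None,fx=3.6,fy=3.6,interpolation=cv2.INTER_CUBIC))
```

```text
[[0.5291 0.1879 0.125 ]
 [0.5334 0.1412 0.125 ]
 [0.486  0.1375 0.125 ]
 [0.4824 0.1847 0.125 ]] [0.50771569 0.16282234 0.125     ] [0.03300711 0.03355028 0.03336034 0.03346977] [  49.52597158  -40.16487853 -130.61222269  139.23133274]
cap [0.50725391 0.16158105 0.149     ]
[[ 0.65609117 -0.1667406   0.019     ]
 [ 0.6402497  -0.23085319  0.019     ]] [ 0.64817043 -0.19879689  0.019     ] 0.06604071840068673 yaw -13.879123716296863
[ 0.5937992  -0.18359673  0.033     ]
[ 0.4928892  -0.15835398  0.033     ]
```

View pics/s2.png

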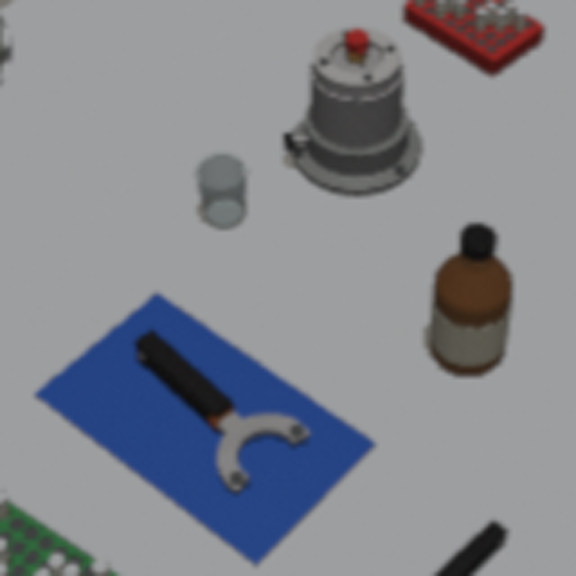

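```bash
cat >> h.py <<'E'
def delta(xyz,yaw=None,s=None):
    s=s or bot.observe(); M=R.from_euler("xyz",s["tool_rot"])
    t=M.inv().apply(np.array(xyz)-s["position"])
    yaw0=np.degrees(s["tool_rot"][2]); yaw=yaw0 if yaw is None else yaw
    tgt=R.from_euler("xyz",[180,0,yaw],degrees=True)
    print("at",s["position"].round(4),np.degrees(s["tool_rot"]).round(2),"travel mm",(t*1000).round(1),"twist",np.degrees((M.inv()*tgt).as_rotvec()).round(2))
E
python3 - <<'E'
from h import *
delta([.508,.163,.231],110)
E
```

```text
at [0.2124 0.5877 0.2311] [-179.98    0.    160.13] travel mm [-4.223e+02 -2.989e+02  2.000e-01] twist [-2.000e-02  1.000e-02  5.013e+01]
```

apply_moves --commands '[{"travel": [-0.1,-0.07,0],"twist": [0,0,10],"claw": 0.0},{"travel": [-0.2,-0.14,0],"twist": [0,0,20],"claw": 0.0},{"travel": [-0.3,-0.21,0],"twist": [0,0,30],"claw": 0.0},{"travel": [-0.422,-0.299,0],"twist": [0,0,50],"claw": 0.0},{"travel": [-0.422,-0.299,0],"twist": [0,0,50],"claw": 0.0},{"travel": [-0.422,-0.299,0],"twist": [0,0,50],"claw": 0.0},{"travel": [-0.422,-0.299,0],"twist": [0,0,50],"claw": 0.0},{"travel": [-0.422,-0.299,0],"twist": [0,0,50],"claw": 0.0},{"travel": [-0.422,-0.299,0],"twist": [0,0,50],"claw": 0.0},{"travel": [-0.422,-0.299,0],"twist": [0,0,50],"claw": 0.0}]'

```text
clock: 1.3
position: [0.4987, 0.1755, 0.2315]
tool_rot: [3.141, -0.0, 1.922]
force: [-0.6, 1.1, 1.1]
grip_width: 0.0003
```

Run:
```python
from h import *
s=bot.observe();f=bot.grab_frame("wrist");cv2.imwrite("pics/w1.png",f["frame"]); delta([.508,.163,.231],110)
```

```text
at [0.5029 0.1677 0.2318] [179.9    0.2  109.69] travel mm [-6.1  3.3  0.9] twist [ 0.09  0.2  -0.31]
```

View pics/w1.png

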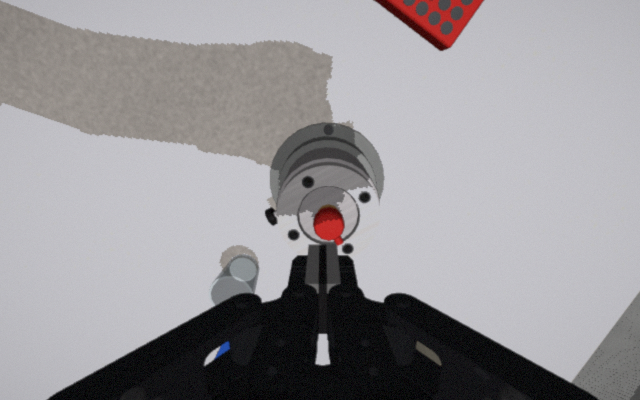

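The wrist image shows the cap at (328,222) and the four ring holes at (307,182), (365,197), (293,235) and (347,249). I'll let the arm settle and measure again.

apply_moves --commands '[{"travel": [-0.006,0.003,0],"twist": [0,0,0],"claw": 0.0},{"travel": [0,0,0],"twist": [0,0,0],"claw": 0.0},{"travel": [0,0,0],"twist": [0,0,0],"claw": 0.0}]'

```text
clock: 1.65
position: [0.4967, 0.1793, 0.2311]
tool_rot: [-3.141, -0.001, 1.925]
force: [-0.1, 0.8, -0.4]
grip_width: 0.0002
```

Run:
```python
from h import *
s=bot.observe();print(np.abs(s["qd"]).max(),s["force"]);f=bot.grab_frame("wrist");im=f["frame"];cv2.imwrite("pics/w2.png",im)
T=wpose(f,s)
hsv=cv2.cvtColor(im,cv2.COLOR_BGR2HSV);H,S,V=cv2.split(hsv)
def holes(z=.125):
    m=((V<75)).astype(np.uint8); n,l,st,c=cv2.connectedComponentsWithStats(m)
    return [c[i] for i in range(1,n) if 50<st[i][4]<220 and 250<c[i][0]<400 and 130<c[i][1]<290]
for c in holes(): print(c.round(1),onplane(f,c,.125,T)[:2].round(4))
red=(((H<8)|(H>172))&(S>140)).astype(np.uint8);n,l,st,c=cv2.connectedComponentsWithStats(red)
for i in range(1,n):
    if st[i][4]>100: print("red",c[i],st[i],onplane(f,c[i],.149,T))
delta([.508,.163,.231],110)
```

```text
0.01635527782770169 [-0.13762226  0.84865137 -0.35429484]
[320.9 170.9] [0.4881 0.1991]
[308.6 187. ] [0.4834 0.1835]
[365.1 202.3] [0.5304 0.1873]
[271.5 219.6] [0.4642 0.1471]
[328.8 216. ] [0.5071 0.1662]
[294.1 239.4] [0.4872 0.1367]
red [432.20016175  20.50545896] [ 371    0  117   55 2473] [0.51830166 0.31714232 0.149     ]
red [329.79339853 229.83251834] [315 212  30  38 818] [0.50808223 0.16422131 0.149     ]
at [0.4968 0.1791 0.2312] [-1.7998e+02 -4.0000e-02  1.1029e+02] travel mm [-19.    4.9   0.2] twist [-0.02 -0.04  0.29]
```

View pics/w2.png

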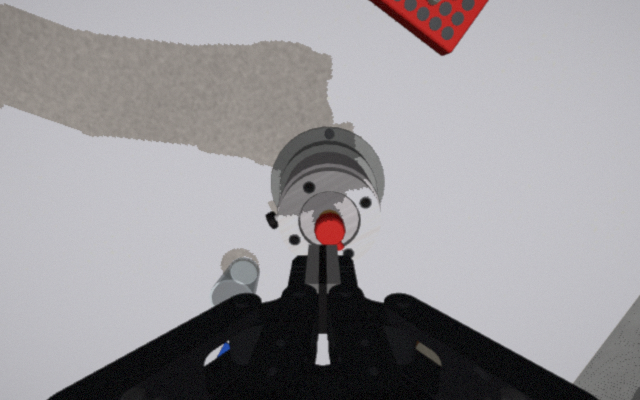

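apply_moves --commands '[{"travel": [-0.0197,0.005,0.0],"twist": [0,0,0],"claw": 0.0},{"travel": [-0.0197,0.005,0.035],"twist": [0,0,0],"claw": 0.0},{"travel": [-0.0197,0.005,0.07],"twist": [0,0,0],"claw": 0.0},{"travel": [-0.0197,0.005,0.077],"twist": [0,0,0],"claw": 0.0},{"travel": [-0.0197,0.005,0.077],"twist": [0,0,0],"claw": 0.0},{"travel": [-0.0197,0.005,0.077],"twist": [0,0,0],"claw": 0.0}]'

```text
clock: 2.3
position: [0.5098, 0.1612, 0.1556]
tool_rot: [3.14, -0.0, 1.923]
force: [0.0, -0.2, -0.3]
grip_width: -0.0001
```

Run:
```python
from h import *
s=bot.observe();f=bot.grab_frame("wrist");cv2.imwrite("pics/w3.png",f["frame"]); print(s["force"],s["moment"]);delta([.5083,.1624,.149])
```

```text
[ 0.03491216 -0.19885628 -0.33256602] [-0.00692516 -0.00204491 -0.01341419]
at [0.51   0.1611 0.1558] [ 1.7988e+02 -1.0000e-02  1.1016e+02] travel mm [ 1.8 -1.2  6.8] twist [ 0.12 -0.01 -0.  ]
```

View pics/w3.png

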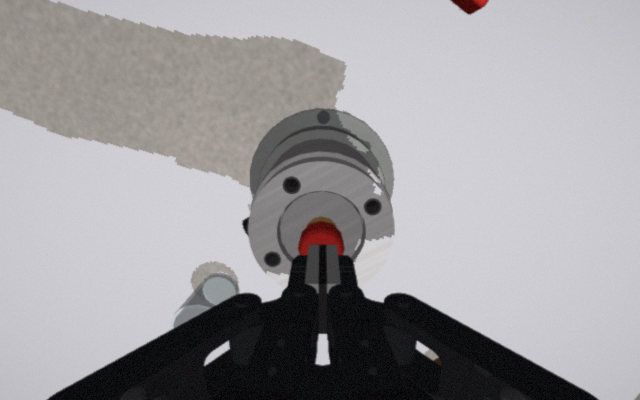

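The fingers are over the cap (321,240). I'll press in small steps.

apply_moves --commands '[{"travel": [0.0018,-0.0012,0.005],"twist": [0,0,0],"claw": 0.0},{"travel": [0.0018,-0.0012,0.008],"twist": [0,0,0],"claw": 0.0},{"travel": [0.0018,-0.0012,0.01],"twist": [0,0,0],"claw": 0.0},{"travel": [0.0018,-0.0012,0.01],"twist": [0,0,0],"claw": 0.0}]'

```text
clock: 2.75
position: [0.508, 0.1624, 0.1447]
tool_rot: [3.14, -0.001, 1.922]
force: [-1.0, 2.8, 9.2]
grip_width: -0.0003
```

apply_moves --commands '[{"travel": [0,0,0.0005],"twist": [0,0,0],"claw": 0.0},{"travel": [0,0,0.001],"twist": [0,0,0],"claw": 0.0},{"travel": [0,0,0.001],"twist": [0,0,0],"claw": 0.0}]'

```text
clock: 3.05
position: [0.508, 0.1624, 0.1438]
tool_rot: [3.14, -0.001, 1.922]
force: [-1.1, 2.0, 7.9]
grip_width: 0.0003
```

apply_moves --commands '[{"travel": [0,0,0.0005],"twist": [0,0,0],"claw": 0.0},{"travel": [0,0,0.001],"twist": [0,0,0],"claw": 0.0},{"travel": [0,0,0.001],"twist": [0,0,0],"claw": 0.0}]'

```text
clock: 3.35
position: [0.508, 0.1624, 0.1431]
tool_rot: [3.14, -0.001, 1.922]
force: [-2.7, 1.8, 11.2]
grip_width: 0.0
```

apply_moves --commands '[{"travel": [0,0,0.0005],"twist": [0,0,0],"claw": 0.0},{"travel": [0,0,0.0005],"twist": [0,0,0],"claw": 0.0},{"travel": [0,0,0.0005],"twist": [0,0,0],"claw": 0.0}]'

```text
clock: 3.65
position: [0.508, 0.1624, 0.143]
tool_rot: [3.14, -0.001, 1.922]
force: [-6.0, 1.7, 20.9]
grip_width: -0.0
```

apply_moves --commands '[{"travel": [0,0,0],"twist": [0,0,0],"claw": 0.0},{"travel": [0,0,0],"twist": [0,0,0],"claw": 0.0},{"travel": [0,0,0],"twist": [0,0,0],"claw": 0.0},{"travel": [0,0,0],"twist": [0,0,0],"claw": 0.0},{"travel": [0,0,0],"twist": [0,0,0],"claw": 0.0}]'

```text
clock: 4.15
position: [0.508, 0.1624, 0.143]
tool_rot: [3.14, -0.001, 1.922]
force: [-5.0, 2.2, 20.2]
grip_width: -0.0004
```

Run:
```python
from h import *
delta([.5705,-.1796,.22],-13.9)
```

```text
at [0.508  0.1624 0.143 ] [ 1.7991e+02 -5.0000e-02  1.1014e+02] travel mm [-342.5  -59.   -77.4] twist [  0.    -0.13 124.04]
```

apply_moves --commands '[{"travel": [0,0,-0.02],"twist": [0,0,0],"claw": 0.0},{"travel": [0,0,-0.05],"twist": [0,0,0],"claw": 0.0},{"travel": [-0.03,-0.005,-0.077],"twist": [0,0,8],"claw": 0.085},{"travel": [-0.08,-0.015,-0.077],"twist": [0,0,16],"claw": 0.085},{"travel": [-0.13,-0.022,-0.077],"twist": [0,0,24],"claw": 0.085},{"travel": [-0.18,-0.03,-0.077],"twist": [0,0,32],"claw": 0.085},{"travel": [-0.22,-0.038,-0.077],"twist": [0,0,40],"claw": 0.085},{"travel": [-0.26,-0.045,-0.077],"twist": [0,0,48],"claw": 0.085},{"travel": [-0.3,-0.05,-0.077],"twist": [0,0,56],"claw": 0.085},{"travel": [-0.3,-0.05,-0.077],"twist": [0,0,64],"claw": 0.085}]'

```text
clock: 5.15
position: [0.5638, -0.1429, 0.2192]
tool_rot: [3.139, 0.001, 0.793]
force: [0.3, 1.0, 0.8]
grip_width: 0.0852
```

Run:
```python
from h import *
s=bot.observe(); print(s["qpos"],s["force"]);delta([.5705,-.1796,.22],-13.9)
```

```text
[-0.27304742  0.53606778  0.60841194  1.75495713 -0.36080809  0.96296376
 -0.29918471] [0.29343325 0.96951762 0.78418208]
at [ 0.5638 -0.1429  0.2192] [1.7986e+02 7.0000e-02 4.5450e+01] travel mm [-21.5  30.5  -0.7] twist [ 1.600e-01 -1.000e-02  5.935e+01]
```

apply_moves --commands '[{"travel": [-0.01,0.015,0],"twist": [0,0,8],"claw": 0.085},{"travel": [-0.0215,0.0305,0],"twist": [0,0,16],"claw": 0.085},{"travel": [-0.0215,0.0305,0],"twist": [0,0,24],"claw": 0.085},{"travel": [-0.0215,0.0305,0],"twist": [0,0,32],"claw": 0.085},{"travel": [-0.0215,0.0305,0],"twist": [0,0,40],"claw": 0.085},{"travel": [-0.0215,0.0305,0],"twist": [0,0,48],"claw": 0.085},{"travel": [-0.0215,0.0305,0],"twist": [0,0,56],"claw": 0.085},{"travel": [-0.0215,0.0305,0],"twist": [0,0,58],"claw": 0.085},{"travel": [-0.0215,0.0305,0],"twist": [0,0,58],"claw": 0.085},{"travel": [-0.0215,0.0305,0],"twist": [0,0,58],"claw": 0.085}]'

```text
clock: 6.15
position: [0.571, -0.1737, 0.2188]
tool_rot: [-3.142, -0.0, -0.204]
force: [0.1, 0.2, -0.0]
grip_width: 0.0852
```

Run:
```python
from h import *
s=bot.observe(); f=bot.grab_frame("wrist");cv2.imwrite("pics/w4.png",f["frame"]);print(s["qpos"],np.abs(s["qd"]).max());delta([.5705,-.1796,.22],-13.9)
T=wpose(f,s);np.save("T4.npy",T)
print([proj(f,p,T).round(1) for p in [(.6561,-.1667,.019),(.6402,-.2308,.019),(.5705,-.1796,.033)]])
f=bot.grab_frame("scene");cv2.imwrite("pics/sc4.png",cv2.resize(f["frame"][120:220,260:400],None,fx=5,fy=5))
```

```text
[-0.35899581  0.65028861  0.86855811  1.7203174  -0.5652381   1.04114983
 -1.06869897] 0.006755617123864977
at [ 0.571  -0.1737  0.2189] [-179.99   -0.    -11.71] travel mm [ 0.7  5.8 -1.1] twist [-0.01 -0.    2.19]
[array([298.2,  92.1]), array([364.1,  94.8]), array([328. , 174.6])]
```

View pics/w4.png

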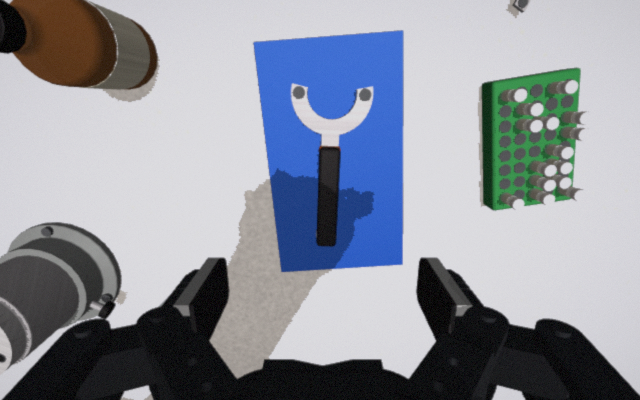

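View pics/sc4.png

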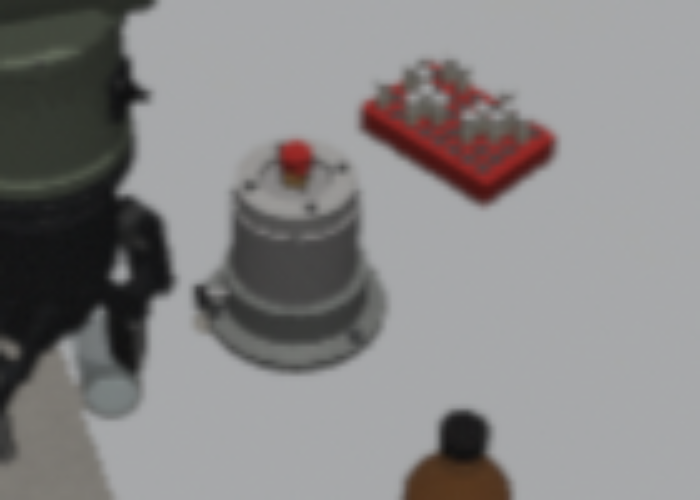

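The pins appear at (299,93) and (365,95), within 1 px of the top-view prediction, and the cap is up again. I'll refine the grasp yaw from the wrist image.

```bash
cat >> h.py <<'E'
def darkblobs(im,box,thr,lo,hi):
    x0,y0,x1,y1=box; V=cv2.cvtColor(im,cv2.COLOR_BGR2GRAY)[y0:y1,x0:x1]
    n,l,st,c=cv2.connectedComponentsWithStats((V<thr).astype(np.uint8))
    return [(c[i]+[x0,y0],st[i][2:5]) for i in range(1,n) if lo<st[i][4]<hi]
E
python3 - <<'E'
from h import *
s=bot.observe(); f=bot.grab_frame("wrist"); T=wpose(f,s); im=f["frame"]
g=cv2.cvtColor(im,cv2.COLOR_BGR2GRAY); print(g[93,290:310],g[93,355:375])
for x in [292,359]:
    # blobs darker than steel, restrict to non-blue
    sub=im[84:104,x-2:x+16].astype(int); m=((sub[...,0]-sub[...,2])<40)&(sub.max(2)<150)
    n,l,st,c=cv2.connectedComponentsWithStats(m.astype(np.uint8)); i=1+np.argmax(st[1:,4]); p=c[i]+[x-2,84]
    print(p,st[i],onplane(f,p,.019,T))
hsv=cv2.cvtColor(im,cv2.COLOR_BGR2HSV)
for c,st in darkblobs(im,(300,140,360,255),45,500,5000): print(c,st)
m=(g[145:250,300:360]<45).astype(np.uint8);cn=max(cv2.findContours(m,0,2)[0],key=cv2.contourArea)
b=cv2.boxPoints(cv2.minAreaRect(cn))+[300,145]; print([onplane(f,p,.033,T)[:2].round(4) for p in b])
E
```

```text
[146 187 140 105 100  98  98  96 100  96  98  98  95 101 143 207 196 120
 104 105] [ 69 114 184 193 126 101  96  96  99  99  93  98  97  96  99 126 182 195
 138 108]
[298.17647059  92.16806723] [  2   2  13  13 119] [ 0.65605485 -0.16684555  0.019     ]
[364.42241379  94.55172414] [  2   5  12  12 116] [ 0.64030188 -0.23136448  0.019     ]
[327.43557583 200.84834664] [  24  100 1754]
[array([ 0.4944, -0.1502]), array([ 0.6008, -0.1761]), array([ 0.5958, -0.1967]), array([ 0.4889, -0.1728])]
```

apply_moves --commands '[{"travel": [0.0008,0.0064,0.04],"twist": [0,0,2.1],"claw": 0.085},{"travel": [0.0008,0.0064,0.08],"twist": [0,0,2.1],"claw": 0.085},{"travel": [0.0008,0.0064,0.12],"twist": [0,0,2.1],"claw": 0.085},{"travel": [0.0008,0.0064,0.16],"twist": [0,0,2.1],"claw": 0.085},{"travel": [0.0008,0.0064,0.185],"twist": [0,0,2.1],"claw": 0.06},{"travel": [0.0008,0.0064,0.195],"twist": [0,0,2.1],"claw": 0.05},{"travel": [0.0008,0.0064,0.205],"twist": [0,0,2.1],"claw": 0.04},{"travel": [0.0008,0.0064,0.205],"twist": [0,0,2.1],"claw": 0.04}]'

```text
clock: 7.1
position: [0.5705, -0.1803, 0.0137]
tool_rot: [-3.142, -0.0, -0.244]
force: [1.2, 0.1, 0.2]
grip_width: 0.04
```

Run:
```python
from h import *
s=bot.observe(); f=bot.grab_frame("wrist");cv2.imwrite("pics/w5.png",f["frame"]);print(s["force"],s["qpos"]);delta([.5705,-.1802,.006],-13.8)
```

```text
[1.15308395 0.08425363 0.18837553] [-0.20300032  0.90319462  0.62993227  1.82546448 -0.81135353  0.69183989
 -0.9119022 ]
at [ 0.5708 -0.1804  0.0144] [-1.800e+02 -4.000e-02 -1.396e+01] travel mm [-0.3 -0.1  8.4] twist [-0.   -0.04 -0.16]
```

View pics/w5.png

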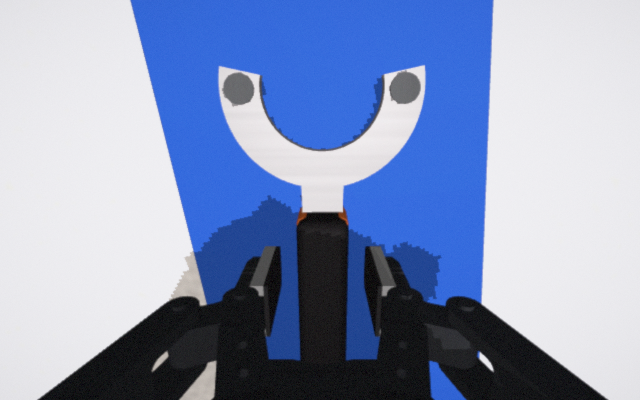

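The handle (323,290) is centred between the jaws.

apply_moves --commands '[{"travel": [0,0,0.004],"twist": [0,0,0],"claw": 0.04},{"travel": [0,0,0.008],"twist": [0,0,0],"claw": 0.04},{"travel": [0,0,0.008],"twist": [0,0,0],"claw": 0.03},{"travel": [0,0,0.008],"twist": [0,0,0],"claw": 0.015},{"travel": [0,0,0.008],"twist": [0,0,0],"claw": 0.01},{"travel": [0,0,0.008],"twist": [0,0,0],"claw": 0.01},{"travel": [0,0,0.008],"twist": [0,0,0],"claw": 0.01}]' --force 90

```text
clock: 7.85
position: [0.5706, -0.1802, 0.0062]
tool_rot: [-3.141, -0.0, -0.244]
force: [-2.1, 0.0, 6.1]
grip_width: 0.0203
```

Run:
```python
from h import *
s=bot.observe(); print(s["force"],s["grip_width"]);delta([.457,.102,.21],49.5)
```

```text
[-2.08248106e+00  6.05867770e-03  6.08744153e+00] 0.02033375967663286
at [ 0.5706 -0.1802  0.0062] [-1.7999e+02 -1.0000e-02 -1.3970e+01] travel mm [-178.3 -246.5 -203.8] twist [ 0.000e+00 -2.000e-02 -6.347e+01]
```

apply_moves --commands '[{"travel": [0,0,-0.02],"twist": [0,0,0],"claw": 0.01},{"travel": [0,0,-0.05],"twist": [0,0,0],"claw": 0.01},{"travel": [0,0,-0.09],"twist": [0,0,0],"claw": 0.01},{"travel": [0,0,-0.13],"twist": [0,0,0],"claw": 0.01},{"travel": [0,0,-0.17],"twist": [0,0,0],"claw": 0.01},{"travel": [0,0,-0.205],"twist": [0,0,0],"claw": 0.01},{"travel": [0,0,-0.205],"twist": [0,0,0],"claw": 0.01},{"travel": [0,0,-0.205],"twist": [0,0,0],"claw": 0.01}]'

```text
clock: 8.65
position: [0.5705, -0.1798, 0.2109]
tool_rot: [-3.141, -0.001, -0.243]
force: [0.2, 0.4, -3.7]
grip_width: 0.0206
```

Run:
```python
from h import *
s=bot.observe(); f=bot.grab_frame("wrist");cv2.imwrite("pics/w6.png",f["frame"]);print(s["force"],s["moment"],s["grip_width"],s["qpos"]);delta([.457,.102,.21],49.5)
```

```text
[ 0.1950143   0.43996704 -3.70273221] [ 0.01781919  0.10578642 -0.06151662] 0.020550089246543956 [-0.34819003  0.66525005  0.87156825  1.72517437 -0.58394364  1.03124846
 -1.08332207]
at [ 0.5702 -0.1797  0.21  ] [-1.7998e+02  5.0000e-02 -1.3950e+01] travel mm [-177.8 -246.1    0.3] twist [-4.000e-02  3.000e-02 -6.345e+01]
```

View pics/w6.png

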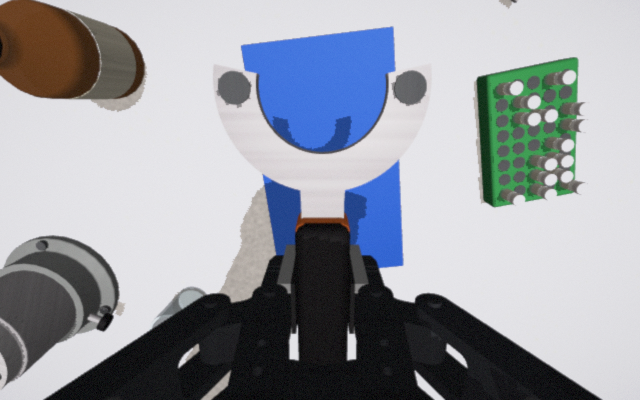

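```bash
cat >> h.py <<'E'
def pins(f,boxes,zt=-0.0128):
    im=f["frame"].astype(int); out=[]
    for x0,y0,x1,y1 in boxes:
        sub=im[y0:y1,x0:x1]; m=((sub.max(2)-sub.min(2))<40)&(sub.max(2)<150)
        n,l,st,c=cv2.connectedComponentsWithStats(m.astype(np.uint8)); i=1+np.argmax(st[1:,4]); p=c[i]+[x0,y0]
        q=onplane(f,p,zt,f["tool_from_camera"]); print("pin",p.round(1),st[i][2:],q.round(4)); out.append(q)
    out=np.array(out); d=out[1]-out[0]; print("mid",out.mean(0).round(4),"dist",np.linalg.norm(d).round(4),"ang",np.degrees(np.arctan2(-d[0],d[1])).round(2)); return out
E
python3 - <<'E'
from h import *
f=bot.grab_frame("wrist")
pins(f,[(216,68,254,108),(392,68,430,108)])
E
```

```text
pin [233.7  87.9] [ 34  36 918] [ 0.0793 -0.0336 -0.0128]
pin [409.5  87.3] [ 34  35 899] [ 0.0795  0.0333 -0.0128]
mid [ 0.0794 -0.0001 -0.0128] dist 0.0669 ang -0.15
```

The spanner is held level and centred. The pin midpoint is at tool (0.0794, 0.000) and the pin spacing measures 66.9 mm. Next I'll hover over the ring.

apply_moves --commands '[{"travel": [-0.025,-0.035,0],"twist": [0,0,-7],"claw": 0.01},{"travel": [-0.05,-0.07,0],"twist": [0,0,-14],"claw": 0.01},{"travel": [-0.075,-0.105,0],"twist": [0,0,-21],"claw": 0.01},{"travel": [-0.1,-0.14,0],"twist": [0,0,-28],"claw": 0.01},{"travel": [-0.125,-0.175,0],"twist": [0,0,-35],"claw": 0.01},{"travel": [-0.15,-0.21,0],"twist": [0,0,-42],"claw": 0.01},{"travel": [-0.17,-0.235,0],"twist": [0,0,-49],"claw": 0.01},{"travel": [-0.177,-0.246,0],"twist": [0,0,-56],"claw": 0.01},{"travel": [-0.177,-0.246,0],"twist": [0,0,-63.4],"claw": 0.01},{"travel": [-0.177,-0.246,0],"twist": [0,0,-63.4],"claw": 0.01}]'

```text
clock: 9.75
position: [0.4575, 0.1015, 0.2101]
tool_rot: [-3.141, 0.001, 0.866]
force: [0.1, -0.1, -2.7]
grip_width: 0.0207
```

apply_moves --commands '[{"travel": [0,0,0],"twist": [0,0,0],"claw": 0.01},{"travel": [0,0,0],"twist": [0,0,0],"claw": 0.01},{"travel": [0,0,0],"twist": [0,0,0],"claw": 0.01}]'

```text
clock: 10.05
position: [0.4581, 0.1009, 0.2106]
tool_rot: [3.142, 0.001, 0.86]
force: [0.0, 0.6, -2.6]
grip_width: 0.0203
```

Run:
```python
from h import *
s=bot.observe(); f=bot.grab_frame("wrist");cv2.imwrite("pics/w7.png",f["frame"]);print(s["force"],s["grip_width"],s["qpos"],np.abs(s["qd"]).max());delta([.457,.102,.21],49.5)
```

```text
[ 0.02169195  0.56246454 -2.60666585] 0.020284661729048123 [-0.86956269  0.36977389  0.67499157  2.04332746 -0.31075723  0.82934766
 -0.72544525] 0.00815081678368633
at [0.4581 0.101  0.2106] [1.7999e+02 2.0000e-02 4.9320e+01] travel mm [ 0.  -1.5  0.6] twist [ 0.01  0.02 -0.18]
```

View pics/w7.png

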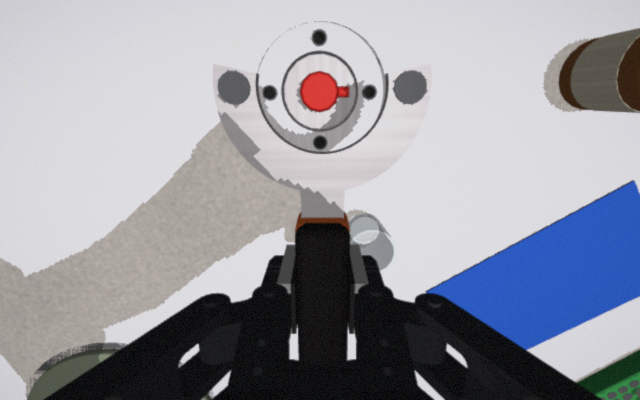

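All four holes show through the C head, at about (270,93), (369,92), (319,37) and (320,143). I'll measure holes and pins in the tool frame.

```bash
cat >> h.py <<'E'
def measure(pb,hb,thr=70,zpin=-0.0128):
    s=bot.observe(); f=bot.grab_frame("wrist"); p=pins(f,pb,zpin)
    zt=s["position"][2]-.125; Hh=[]
    for c,st in darkblobs(f["frame"],hb,thr,60,400):
        q=onplane(f,c,zt,f["tool_from_camera"]); print("hole",c.round(1),st,q.round(4)); Hh.append(q)
    return s,f,p,np.array(Hh)
E
python3 - <<'E'
from h import *
s,f,p,H=measure([(216,68,254,108),(392,68,430,108)],(255,22,385,155))
c=H.mean(0);print("centre",c.round(4),np.linalg.norm(H-c,axis=1).round(4),np.degrees(np.arctan2((H-c)[:,1],(H-c)[:,0])).round(2))
M=R.from_euler("xyz",s["tool_rot"]);print("world",M.apply(c)+s["position"])
E
```

```text
pin [233.3  87.6] [ 33  37 896] [ 0.0795 -0.034  -0.0128]
pin [409.7  86.8] [ 34  35 881] [ 0.0797  0.0331 -0.0128]
mid [ 0.0796 -0.0004 -0.0128] dist 0.0671 ang -0.23
hole [319.   37.2] [ 13  13 128] [ 0.1129 -0.0021  0.0856]
hole [269.4  92.4] [ 12  12 119] [ 0.0795 -0.0353  0.0856]
hole [368.8  91.9] [ 13  13 117] [0.0797 0.0311 0.0856]
hole [319.7 142.3] [ 12  12 121] [ 0.0463 -0.0018  0.0856]
centre [ 0.0796 -0.002   0.0856] [0.0333 0.0333 0.0331 0.0333] [-1.0000e-01 -9.0230e+01  8.9790e+01  1.7962e+02]
world [0.50847482 0.16265177 0.12496728]
```

apply_moves --commands '[{"travel": [0,-0.0016,0.02],"twist": [0,0,0],"claw": 0.01},{"travel": [0,-0.0016,0.04],"twist": [0,0,0],"claw": 0.01},{"travel": [0,-0.0016,0.06],"twist": [0,0,0],"claw": 0.01},{"travel": [0,-0.0016,0.07],"twist": [0,0,0],"claw": 0.01},{"travel": [0,-0.0016,0.07],"twist": [0,0,0],"claw": 0.01},{"travel": [0,-0.0016,0.07],"twist": [0,0,0],"claw": 0.01}]'

```text
clock: 10.75
position: [0.4572, 0.1022, 0.1413]
tool_rot: [3.141, -0.0, 0.862]
force: [0.4, -0.2, -2.5]
grip_width: 0.0204
```

Run:
```python
from h import *
s,f,p,H=measure([(216,68,254,108),(392,68,430,108)],(290,0,350,40))
cv2.imwrite("pics/w8.png",f["frame"]);print(s["force"],np.abs(s["qd"]).max());delta([.5085,.1626,.14],49.5)
```

```text
pin [233.7  87.6] [ 34  34 905] [ 0.0794 -0.0338 -0.0128]
pin [409.3  87. ] [ 35  36 906] [ 0.0797  0.0329 -0.0128]
mid [ 0.0796 -0.0005 -0.0128] dist 0.0668 ang -0.19
hole [321.3   9.4] [ 18  20 291] [ 0.1126 -0.0005  0.0163]
[ 0.36810181 -0.19241105 -2.50873975] 0.012206629349960824
at [0.4573 0.1023 0.1415] [ 1.7997e+02 -5.0000e-02  4.9410e+01] travel mm [79.1 -0.4  1.6] twist [ 0.03 -0.05 -0.09]
```

View pics/w8.png

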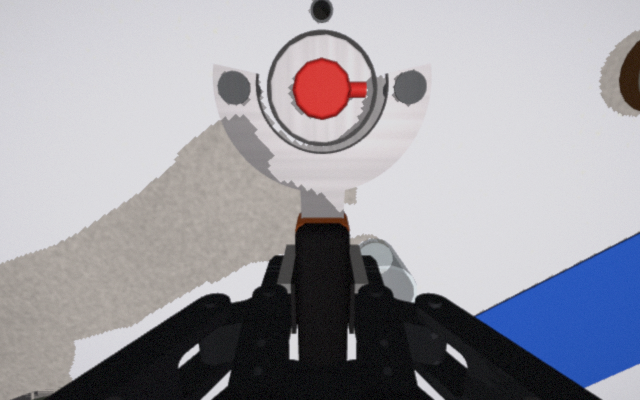

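The front hole and the pins agree to within 0.3 mm. Descending in steps.

apply_moves --commands '[{"travel": [0,0,0.004],"twist": [0,0,0],"claw": 0.01},{"travel": [0,0,0.008],"twist": [0,0,0],"claw": 0.01},{"travel": [0,0,0.012],"twist": [0,0,0],"claw": 0.01},{"travel": [0,0,0.014],"twist": [0,0,0],"claw": 0.01},{"travel": [0,0,0.0155],"twist": [0,0,0],"claw": 0.01},{"travel": [0,0,0.0155],"twist": [0,0,0],"claw": 0.01}]'

```text
clock: 11.4
position: [0.4568, 0.1023, 0.1251]
tool_rot: [-3.141, 0.0, 0.863]
force: [0.1, -0.2, -2.6]
grip_width: 0.0206
```

apply_moves --commands '[{"travel": [0,0,0.0015],"twist": [0,0,0],"claw": 0.01},{"travel": [0,0,0.003],"twist": [0,0,0],"claw": 0.01},{"travel": [0,0,0.003],"twist": [0,0,0],"claw": 0.01}]'

```text
clock: 11.7
position: [0.4569, 0.1023, 0.1222]
tool_rot: [-3.142, 0.0, 0.863]
force: [-0.3, -0.1, -3.1]
grip_width: 0.0205
```

apply_moves --commands '[{"travel": [0,0,0.0015],"twist": [0,0,0],"claw": 0.01},{"travel": [0,0,0.003],"twist": [0,0,0],"claw": 0.01},{"travel": [0,0,0.003],"twist": [0,0,0],"claw": 0.01}]'

```text
clock: 12.0
position: [0.4568, 0.1023, 0.1191]
tool_rot: [-3.141, 0.0, 0.863]
force: [-0.5, 0.4, -2.4]
grip_width: 0.0209
```

apply_moves --commands '[{"travel": [0,0,0.0007],"twist": [0,0,0],"claw": 0.01},{"travel": [0,0,0.0007],"twist": [0,0,0],"claw": 0.01}]'

```text
clock: 12.2
position: [0.4569, 0.1023, 0.1186]
tool_rot: [-3.142, 0.0, 0.863]
force: [0.4, -0.2, -2.2]
grip_width: 0.0209
```

Run:
```python
from h import *
s,f,p,H=measure([(216,68,254,108),(392,68,430,108)],(290,0,350,40))
cv2.imwrite("pics/w9.png",f["frame"]);print(s["force"],s["moment"],s["qpos"]);delta([.5085,.1626,.14],49.5)
M=R.from_euler("xyz",s["tool_rot"]);
c=np.array([.5085,.1626]);t=s["position"][:2];yaw=s["tool_rot"][2]
# arc waypoints
for a in range(0,56,5):
    r=np.radians(a);Q=np.array([[np.cos(r),-np.sin(r)],[np.sin(r),np.cos(r)]]);w=c+Q@(t-c)
    d=np.append(w-t,0);print(a,(M.inv().apply(d)*1000).round(1))
```

```text
pin [233.2  87.4] [ 34  36 910] [ 0.0795 -0.034  -0.0128]
pin [409.9  86.9] [ 35  38 913] [ 0.0797  0.0331 -0.0128]
mid [ 0.0796 -0.0004 -0.0128] dist 0.0672 ang -0.14
hole [322.1   1.8] [17  6 72] [ 0.1098 -0.0002 -0.0064]
hole [321.4  22.2] [ 56  11 140] [ 0.103  -0.0005 -0.0064]
[ 0.44808231 -0.16066207 -2.17483275] [-0.00789421  0.03690537  0.03589221] [-0.75630257  0.51900578  0.54405667  2.12221915 -0.46060121  0.61569609
 -0.5957868 ]
at [0.4569 0.1023 0.1186] [180.    -0.    49.43] travel mm [ 79.4  -0.  -21.4] twist [ 0.   -0.   -0.07]
0 [0. 0. 0.]
5 [ 0.3  6.9 -0. ]
10 [ 1.2 13.8 -0. ]
15 [ 2.7 20.5 -0. ]
20 [ 4.8 27.2 -0. ]
25 [ 7.4 33.5 -0. ]
30 [10.6 39.7 -0. ]
35 [14.3 45.5 -0. ]
40 [18.6 51.  -0. ]
45 [23.2 56.1 -0. ]
50 [28.3 60.8 -0. ]
55 [33.8 65.  -0. ]
```

View pics/w9.png

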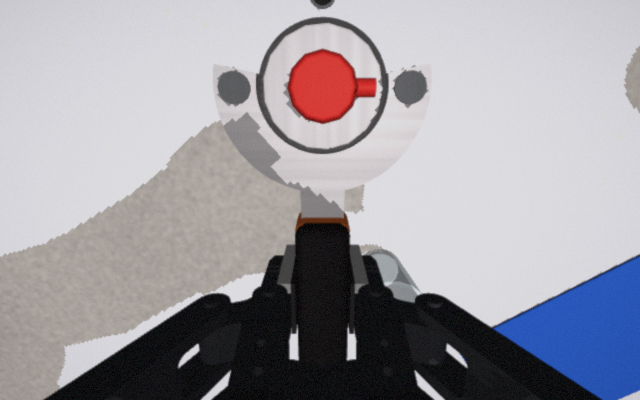

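The pins are home (TCP z 0.1186, no contact force, head seated on the ring at (322,88)). Now I'll turn along an arc about the axis.

apply_moves --commands '[{"travel": [0.0001,0.0042,0],"twist": [0,0,-3],"claw": 0.01},{"travel": [0.0004,0.0083,0],"twist": [0,0,-6],"claw": 0.01},{"travel": [0.001,0.0124,0],"twist": [0,0,-9],"claw": 0.01},{"travel": [0.001,0.0124,0],"twist": [0,0,-9],"claw": 0.01}]'

```text
clock: 12.65
position: [0.4668, 0.0947, 0.1185]
tool_rot: [-3.141, 0.0, 1.02]
force: [-1.6, -0.1, -1.7]
grip_width: 0.0209
```

apply_moves --commands '[{"travel": [0.0001,0.0042,0],"twist": [0,0,-3],"claw": 0.01},{"travel": [0.0004,0.0083,0],"twist": [0,0,-6],"claw": 0.01},{"travel": [0.001,0.0124,0],"twist": [0,0,-9],"claw": 0.01},{"travel": [0.0017,0.0165,0],"twist": [0,0,-12],"claw": 0.01},{"travel": [0.0027,0.0205,0],"twist": [0,0,-15],"claw": 0.01},{"travel": [0.0039,0.0245,0],"twist": [0,0,-18],"claw": 0.01},{"travel": [0.0053,0.0284,0],"twist": [0,0,-21],"claw": 0.01},{"travel": [0.0069,0.0323,0],"twist": [0,0,-24],"claw": 0.01},{"travel": [0.0069,0.0323,0],"twist": [0,0,-24],"claw": 0.01}]'

```text
clock: 13.55
position: [0.498, 0.0836, 0.1185]
tool_rot: [-3.141, 0.0, 1.438]
force: [-1.8, -2.0, -2.3]
grip_width: 0.0207
```

Run:
```python
from h import *
s,f,p,H=measure([(200,60,264,115),(380,60,440,115)],(290,0,350,40))
cv2.imwrite("pics/w10.png",f["frame"]);print(s["force"],s["moment"],s["qpos"])
M=R.from_euler("xyz",s["tool_rot"]);delta([.5085,.1626,.14],95)
f=bot.grab_frame("top");cv2.imwrite("pics/t10.png",cv2.resize(f["frame"][195:295,195:305],None,fx=5,fy=5,interpolation=cv2.INTER_CUBIC))
```

```text
pin [238.7  90.7] [  51   55 2288] [ 0.0785 -0.0321 -0.0128]
pin [409.3  87.5] [ 35  35 932] [ 0.0796  0.0329 -0.0128]
mid [ 0.079   0.0004 -0.0128] dist 0.065 ang -1.01
[-1.84431648 -1.98955785 -2.3235996 ] [-0.54728496  0.23798878 -0.06746645] [-0.56378576  0.53179171  0.37653218  2.02548201 -0.31704775  0.64023726
 -0.11108163]
at [0.4979 0.0837 0.1185] [-1.7999e+02  2.0000e-02  8.2280e+01] travel mm [ 79.6  -0.1 -21.5] twist [ -0.02   0.02 -12.72]
```

View pics/w10.png

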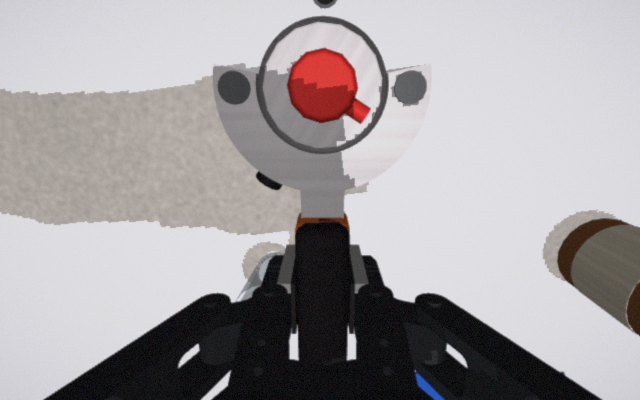

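The front hole has stayed in front of the head at (325,2) and the spout has lagged, so the ring is turning with the spanner. About 14° more to go.

apply_moves --commands '[{"travel": [0.0001,0.0042,0],"twist": [0,0,-3],"claw": 0.01},{"travel": [0.0004,0.0083,0],"twist": [0,0,-6],"claw": 0.01},{"travel": [0.001,0.0124,0],"twist": [0,0,-9],"claw": 0.01},{"travel": [0.0017,0.0165,0],"twist": [0,0,-12],"claw": 0.01},{"travel": [0.0023,0.0192,0],"twist": [0,0,-14],"claw": 0.01},{"travel": [0.0023,0.0192,0],"twist": [0,0,-14],"claw": 0.01},{"travel": [0.0023,0.0192,0],"twist": [0,0,-14],"claw": 0.01}]'

```text
clock: 14.35
position: [0.5173, 0.0835, 0.1186]
tool_rot: [3.142, 0.0, 1.681]
force: [-0.9, -4.6, -1.7]
grip_width: 0.0204
```

Run:
```python
from h import *
s=bot.observe();f=bot.grab_frame("wrist")
cv2.imwrite("pics/w11.png",f["frame"]);print(s["force"],s["moment"]);delta([.5085,.1626,.21],95)
```

```text
[-0.94623212 -4.62579112 -1.68696967] [-1.22454878  0.07013594 -0.11395175]
at [0.5173 0.0835 0.1186] [1.7999e+02 2.0000e-02 9.6320e+01] travel mm [ 79.5  -0.1 -91.4] twist [0.01 0.02 1.32]
```

apply_moves --commands '[{"travel": [-0.0005,-0.0014,0],"twist": [0,0,1],"claw": 0.01},{"travel": [-0.0005,-0.0014,-0.005],"twist": [0,0,1],"claw": 0.01},{"travel": [-0.0005,-0.0014,-0.01],"twist": [0,0,1],"claw": 0.01},{"travel": [-0.0005,-0.0014,-0.015],"twist": [0,0,1],"claw": 0.01},{"travel": [-0.0005,-0.0014,-0.035],"twist": [0,0,1],"claw": 0.01},{"travel": [-0.0005,-0.0014,-0.065],"twist": [0,0,1],"claw": 0.01},{"travel": [-0.0005,-0.0014,-0.091],"twist": [0,0,1],"claw": 0.01},{"travel": [-0.0005,-0.0014,-0.091],"twist": [0,0,1],"claw": 0.01},{"travel": [-0.0005,-0.0014,-0.091],"twist": [0,0,1],"claw": 0.01}]'

```text
clock: 15.3
position: [0.5162, 0.0834, 0.21]
tool_rot: [3.141, -0.001, 1.666]
force: [-0.1, -0.7, -3.0]
grip_width: 0.0207
```

Run:
```python
from h import *
s,f,p,H=measure([(216,68,254,108),(392,68,430,108)],(262,22,383,155))
cv2.imwrite("pics/w12.png",f["frame"]);print(s["force"],s["moment"],s["qpos"])
c=H.mean(0);M=R.from_euler("xyz",s["tool_rot"]);W=M.apply(H);w=W-W.mean(0);print(np.degrees(np.arctan2(w[:,1],w[:,0])).round(2),np.linalg.norm(w,axis=1).round(4),W.mean(0)+s["position"])
delta([.5705,-.1802,.21],-13.8)
```

```text
pin [234.   88.1] [  38   40 1451] [ 0.0794 -0.0338 -0.0128]
pin [409.5  87.1] [ 34  35 918] [ 0.0798  0.0329 -0.0128]
mid [ 0.0796 -0.0005 -0.0128] dist 0.0667 ang -0.33
hole [322.7  37.2] [ 12  13 124] [0.1128 0.0002 0.085 ]
hole [272.1  91.5] [ 13  14 139] [ 0.08   -0.0334  0.085 ]
hole [371.9  93. ] [ 12  13 111] [0.0791 0.0331 0.085 ]
hole [321.3 142.5] [ 13  12 124] [ 0.0462 -0.0007  0.085 ]
[-0.08946209 -0.74563108 -2.99784593] [-0.07062997 -0.01457907  0.07131199] [-0.55713732  0.40868985  0.37550589  1.90644338 -0.1940465   0.86039952
  0.01226305]
[  94.68 -175.38    4.67  -85.45] [0.0333 0.0332 0.0333 0.0333] [0.50847702 0.16257306 0.12504509]
at [0.5158 0.0833 0.2092] [-1.7998e+02 -1.0000e-02  9.5440e+01] travel mm [-267.5   29.5   -0.8] twist [-2.0000e-02  1.0000e-02  1.0924e+02]
```

View pics/w12.png

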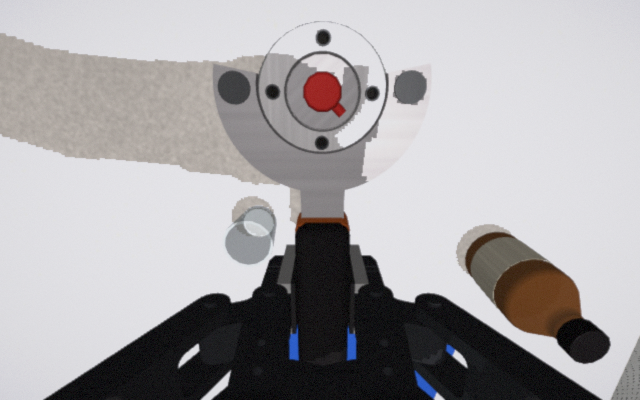

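The four hole directions put the ring at 94.6°, against 49.4° before, so it has turned 45.2°. Now back to the mat.

apply_moves --commands '[{"travel": [-0.026,0.003,0],"twist": [0,0,8],"claw": 0.01},{"travel": [-0.052,0.006,0],"twist": [0,0,16],"claw": 0.01},{"travel": [-0.078,0.009,0],"twist": [0,0,24],"claw": 0.01},{"travel": [-0.104,0.012,0],"twist": [0,0,32],"claw": 0.01},{"travel": [-0.13,0.015,0],"twist": [0,0,40],"claw": 0.01},{"travel": [-0.156,0.018,0],"twist": [0,0,48],"claw": 0.01},{"travel": [-0.182,0.021,0],"twist": [0,0,56],"claw": 0.01},{"travel": [-0.208,0.024,0],"twist": [0,0,64],"claw": 0.01},{"travel": [-0.234,0.027,0],"twist": [0,0,72],"claw": 0.01},{"travel": [-0.234,0.027,0],"twist": [0,0,72],"claw": 0.01}]'

```text
clock: 16.35
position: [0.5646, -0.1508, 0.2085]
tool_rot: [3.14, 0.002, 0.4]
force: [-1.0, 1.1, -3.4]
grip_width: 0.0204
```

Run:
```python
from h import *
s=bot.observe();print(s["qpos"],s["force"]);delta([.5705,-.1802,.21],-13.8)
```

```text
[-0.31585954  0.58433845  0.70592498  1.75913727 -0.44664954  0.96623458
 -0.6024427 ] [-0.97808358  1.08084539 -3.41925511]
at [ 0.5646 -0.1508  0.2085] [1.7992e+02 1.4000e-01 2.2920e+01] travel mm [-6.  29.4 -1.5] twist [ 0.12  0.11 36.72]
```

apply_moves --commands '[{"travel": [-0.002,0.01,0],"twist": [0,0,8],"claw": 0.01},{"travel": [-0.004,0.02,0],"twist": [0,0,16],"claw": 0.01},{"travel": [-0.006,0.0294,0],"twist": [0,0,24],"claw": 0.01},{"travel": [-0.006,0.0294,0],"twist": [0,0,32],"claw": 0.01},{"travel": [-0.006,0.0294,0],"twist": [0,0,36.5],"claw": 0.01},{"travel": [-0.006,0.0294,0],"twist": [0,0,36.5],"claw": 0.01},{"travel": [-0.006,0.0294,0],"twist": [0,0,36.5],"claw": 0.01}]'

```text
clock: 17.05
position: [0.571, -0.1762, 0.2089]
tool_rot: [3.141, 0.001, -0.225]
force: [-0.8, -0.1, -2.9]
grip_width: 0.02
```

Run:
```python
from h import *
s=bot.observe();f=bot.grab_frame("wrist");pins(f,[(216,68,254,108),(392,68,430,108)]);print(s["qpos"],s["force"]);delta([.5705,-.1802,.0075],-13.8)
```

```text
pin [233.7  87.5] [ 33  34 883] [ 0.0795 -0.0336 -0.0128]
pin [409.8  87.4] [ 33  35 896] [ 0.0795  0.0334 -0.0128]
mid [ 0.0795 -0.0001 -0.0128] dist 0.067 ang -0.0
[-0.35110229  0.66523132  0.86474062  1.72704714 -0.58032187  1.02714205
 -1.07376544] [-0.77644239 -0.12183723 -2.90636679]
at [ 0.5711 -0.1764  0.2091] [ 1.800e+02  5.000e-02 -1.289e+01] travel mm [  0.4   3.8 201.6] twist [0.   0.05 0.91]
```

apply_moves --commands '[{"travel": [0.0004,0.0038,0.04],"twist": [0,0,0.9],"claw": 0.01},{"travel": [0.0004,0.0038,0.08],"twist": [0,0,0.9],"claw": 0.01},{"travel": [0.0004,0.0038,0.12],"twist": [0,0,0.9],"claw": 0.01},{"travel": [0.0004,0.0038,0.155],"twist": [0,0,0.9],"claw": 0.01},{"travel": [0.0004,0.0038,0.175],"twist": [0,0,0.9],"claw": 0.01},{"travel": [0.0004,0.0038,0.188],"twist": [0,0,0.9],"claw": 0.01},{"travel": [0.0004,0.0038,0.194],"twist": [0,0,0.9],"claw": 0.01},{"travel": [0.0004,0.0038,0.198],"twist": [0,0,0.9],"claw": 0.01},{"travel": [0.0004,0.0038,0.198],"twist": [0,0,0.9],"claw": 0.01}]'

```text
clock: 18.0
position: [0.5712, -0.1805, 0.012]
tool_rot: [-3.142, -0.001, -0.243]
force: [-0.7, -0.0, -2.8]
grip_width: 0.0203
```

apply_moves --commands '[{"travel": [0,0,0.001],"twist": [0,0,0],"claw": 0.01},{"travel": [0,0,0.002],"twist": [0,0,0],"claw": 0.01},{"travel": [0,0,0.002],"twist": [0,0,0],"claw": 0.01}]'

```text
clock: 18.3
position: [0.571, -0.1804, 0.0099]
tool_rot: [-3.141, -0.0, -0.244]
force: [-0.1, 0.6, -3.2]
grip_width: 0.0202
```

apply_moves --commands '[{"travel": [0,0,0.001],"twist": [0,0,0],"claw": 0.01},{"travel": [0,0,0.002],"twist": [0,0,0],"claw": 0.01},{"travel": [0,0,0.003],"twist": [0,0,0],"claw": 0.01},{"travel": [0,0,0.003],"twist": [0,0,0],"claw": 0.01}]'

```text
clock: 18.7
position: [0.5707, -0.1805, 0.0065]
tool_rot: [3.142, 0.0, -0.244]
force: [0.3, 0.1, -2.9]
grip_width: 0.0204
```

apply_moves --commands '[{"travel": [0,0,0.0005],"twist": [0,0,0],"claw": 0.01},{"travel": [0,0,0.001],"twist": [0,0,0],"claw": 0.01},{"travel": [0,0,0.001],"twist": [0,0,0],"claw": 0.01}]'

```text
clock: 19.0
position: [0.5708, -0.1805, 0.0061]
tool_rot: [-3.141, -0.0, -0.244]
force: [-4.8, 2.0, 8.7]
grip_width: 0.0204
```

The spanner is resting on the mat. I'll release it and lift clear.

apply_moves --commands '[{"travel": [0,0,-0.0005],"twist": [0,0,0],"claw": 0.01},{"travel": [0,0,-0.0005],"twist": [0,0,0],"claw": 0.024},{"travel": [0,0,-0.0005],"twist": [0,0,0],"claw": 0.03},{"travel": [0,0,-0.0005],"twist": [0,0,0],"claw": 0.045},{"travel": [0,0,-0.0005],"twist": [0,0,0],"claw": 0.05},{"travel": [0,0,-0.0005],"twist": [0,0,0],"claw": 0.05}]'

```text
clock: 19.6
position: [0.5708, -0.1805, 0.0061]
tool_rot: [3.142, -0.0, -0.244]
force: [-0.3, 0.0, -0.2]
grip_width: 0.0499
```

apply_moves --commands '[{"travel": [0,0,-0.01],"twist": [0,0,0],"claw": 0.05},{"travel": [0,0,-0.03],"twist": [0,0,0],"claw": 0.05},{"travel": [0,0,-0.07],"twist": [0,0,0],"claw": 0.05},{"travel": [0,0,-0.11],"twist": [0,0,0],"claw": 0.05},{"travel": [0,0,-0.15],"twist": [0,0,0],"claw": 0.05},{"travel": [0,0,-0.2],"twist": [0,0,0],"claw": 0.05},{"travel": [0,0,-0.2],"twist": [0,0,0],"claw": 0.05},{"travel": [0,0,-0.2],"twist": [0,0,0],"claw": 0.05}]'

```text
clock: 20.4
position: [0.5711, -0.1804, 0.2076]
tool_rot: [-3.141, -0.002, -0.244]
force: [0.1, 0.1, -0.0]
grip_width: 0.0502
```

Run:
```python
from h import *
s=bot.observe();f=bot.grab_frame("wrist");cv2.imwrite("pics/w13.png",f["frame"]);print(s["force"],s["grip_width"])
f=bot.grab_frame("scene");cv2.imwrite("pics/sc13.png",f["frame"])
```

```text
[ 0.08699373  0.05491863 -0.00427225] 0.05021009078447387
```

View pics/w13.png

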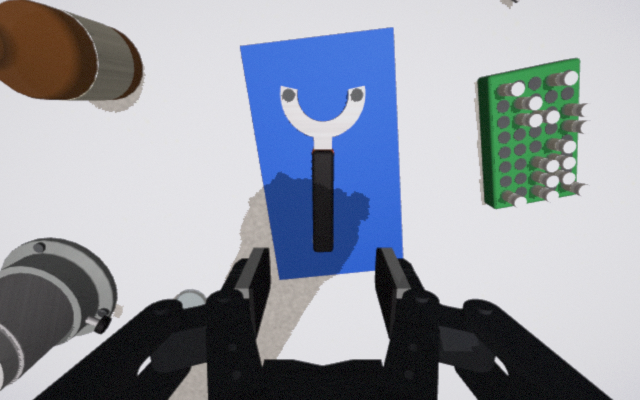

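View pics/sc13.png

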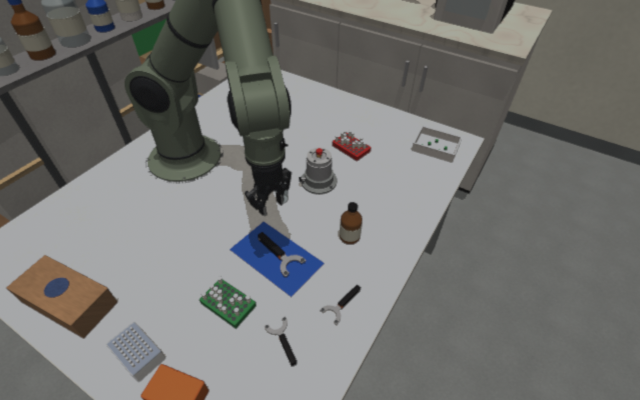

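The spanner lies flat on the mat with its head at (323,95) in the wrist view. The racks and bottle have not moved, the beaker shows at its old place in the wrist view (190,297), and the cap is up. Handing the job in.

Run:
```python
from h import *
print(bot.job_done())
```

```text
the job is handed in; nothing more can be done
None
```

The job is done and handed in, with the arm's clock at about 20.5 s of the 72 s allowed.

- **Venting:** I pressed the red cap down to its stop. The highest force reading was about 21 N, and it stayed at the stop for at least half a second. Later pictures show it sprung back up.
- **Slackening:** both pins went fully into the ring's holes with no contact force. I turned the ring anticlockwise. The hole directions measured in the wrist camera went from 49.4° to 94.6°, a turn of about 45.2°.
- **Spanner:** I lowered it until it touched the mat (reading about 9 N), then released it. The last pictures show it lying flat on the mat, pins down, with the gripper open and clear at about 0.21 m.
- **Other items:** both racks and the bottle look unmoved in the scene pictures. The beaker was hidden in the last scene picture, so I judged it only by eye from the wrist view, where it appears in its old place.
- **Disagreements:** pin spacing measured 66.7–67.2 mm in the grasp against 66 mm nominal. The ring centre differed by about 1 mm between the top and wrist cameras, so I used the wrist measurements, taken relative to the pins.

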